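# Shut the loaded drawer and press its label holder home

## Robot

A 6-joint arm with a two-finger parallel gripper is mounted at the origin on a cart in front of the work surface, level with it; the furniture and walls round the work are solid. World frame = base frame: x ahead of the robot, y to its left, z up, the work surface at z = 0. Lengths are in m, angles in rad, forces in N, time in s.
With the tool pointing down it reaches from about 0.275 to 0.75 m from the base axis. Payload 10.2 kg.
Tool frame: the origin (TCP) lies at the very end of the fingers, on their centre line; the grasp point (between the pads) lies 19 mm behind it; z points along the fingers, y is the direction in which the jaws open and shut (so a half turn about z gives the same grasp; the last joint's range is limited). The gripper opens to 85 mm and grips with 20 to 120 N. Pads are 22 mm wide; open, the fingers measure 114 mm over their backs; the gripper's body (76 mm by 85 mm) begins 54 mm behind the grasp point. The pads swing forward as they close: fully open they stand 13 mm farther back than shut.
Start: joints at [0.973, 0.313, 1.498, -0, 1.331, -0.223], TCP at [0.192, 0.489, 0.231] pointing down, gripper open.
Joint ranges: [-2.94, 2.94], [-0.97, 2.17], [0.19, 2.56], [-1.23, 4.37], [0.02, 3.11], [-2.88, 2.88]. Speed limits (rad/s): [2.39, 2.39, 3.01, 3.14, 3.14, 3.14].

## Interface

Orientations are given as a unit quaternion [x, y, z, w].
In Python, from plant import arm gives the robot as it stands.
- The arm moves only by the tool drive_tool, never from a script. Its argument "commands" is a list of rows, each a list of 3 entries, a list of its own where there are three numbers: the shift along the tool's x, y, z in cm, then the turn, a rotation vector about the tool's x, y, z in degrees, then the finger opening in cm, from 0 to 8.54. A call has 1 to 5 rows; each row is the pose to reach, as a shift and turn from the pose measured when the call began, along the tool's axes at that moment; what a row does not reach only later rows make up. A row lasts 1/12 s, in which the tool goes at most 41.7 mm and 7.16 degrees, less where a joint would pass 70% of its speed; a pose out of reach is approached as far as the arm can. A call with a gripper value outside its range is refused whole. The fingers move at their own pace and stop on an object; "newtons" is the grip in N (left out, the last holds). Time passes only in rows, so rows that repeat a pose let the fingers close. It gives the time, the measured TCP pose, the force and the opening at its end, in the units of the state.
- arm.get_obs(): the state, without advancing time (a new reading comes with each control period).
- arm.grab_frame(name): name is "scene" or "top" or "wrist"; returns (picture, depth): 400x640x3 uint8, blue, green, red; 400x640 float32, m along the optical axis (not along the pixel's ray), 0 where there is no reading.
- arm.get_calibration(name): a dict with "fov_y" (degrees; the focal length in pixels is half the picture's height over the tangent of half this angle, whatever the lens; pixels are square), "cx", "cy" (the principal point, pixels), "pose" (4x4, takes a point from camera to world coordinates). Camera axes: x right, y down, z forward; pixel columns grow to the right and rows downward; lengths in m; the calibration is good to about 2 mm. A picture is of the moment at which its call begins: read the wrist's pose just before it. get_calibration takes no time and is no camera call; for the wrist camera it gives the pose at the moment of the call.
- arm.hand_in(): hands the job in, once; it reports no verdict.
Trained networks look in the newest picture that a camera, given by its name, has taken for a name from the list of things; names that differ only in an ending like _2 or _b are one class to them, and where a whole thing is asked for, a point or a joint stands for the part that bears it (a point fixed in the world has none). Each returns a list of dicts, best first, with "conf" (0 to 1); they miss things now and then, are a little off and sometimes report something else, mostly with a low value. They report only what shows in the picture. A call takes as long as a camera call.
- arm.recognise(camera, target): "xyz" ([x, y, z] in m, in world coordinates, good to about 4 mm: the middle of the surface that is visible of it).
- arm.cut_out(camera, target): "mask" (400x640 bool, what is visible of it).
- arm.pinpoint(camera, target): "xyz" ([x, y, z] in m, in world coordinates, good to about 4 mm: a listed point, or the origin of a listed thing).
The state is a dict: "clock": time; "joints": joint angles; "dq": joint speeds; "joint_torque": joint torques, N m; "eef_pos": TCP position; "ee_rot": TCP orientation; "wrist_force": force on the tool from outside, world axes, zero at the start; "ft_torque": the same for the moment, N m; "opening": finger opening in m.
Only numpy, scipy, OpenCV 4.12 (cv2) and the standard library are available. Lean on these libraries where they do the work, as an engineer would, in place of code of your own. Each camera call takes 0.05 s, during which the arm holds its last target.

## Task

The drawer of the small grey unit has been loaded: first push it fully shut. Then take the blue label holder out of its black stand and push it upright, label facing out, down behind the dark metal lip on the drawer front, against the orange spring clip, until it is fully home on its stops. The clip would push it up again, so finish while still holding it pressed fully home, with the drawer still shut; do not disturb the other things on the bench.

Things in the scene. Friction and masses are not known exactly. Their poses are not given: they have to be found in the camera images.
- cabinet: Small grey drawer unit, fixed, 130 mm wide (y), 82 mm high, one drawer. Origin on the bench below the label slot as it stands when the drawer is shut; x points into the unit (away from the robot), z up. The unit's body runs from x = 15 to 125 mm; the shut drawer's white front from x = 3.5 to 15.5 mm, up to 85 mm above the bench.
- drawer (a joint): How far the drawer is open, m: 0 shut (at its stop), up to 0.10; it slides out along the unit's -x. Starts 0.045 to 0.075 open. It moves against about 3 N of friction and stays where it is left; push anywhere near the middle of its front.
- slot (a point): Home position, in the drawer's label slot, of the centre of the holder's lower edge; moves with the drawer, 36 mm above the bench, axes as the unit's. Slot: 7 mm (x) between white front and dark metal lip, 72 mm (y) between cheeks, open on top. Lip and cheeks rise 30 mm above this point, then flare out 9 mm more; the flare, 10.5 mm in front (-x), is foremost. Hard stops end at this point.
- clip (a joint): The orange spring clip at the bottom of the slot, m pressed down: 0 free, its top then 10 mm above slot; 0.010 when the holder stands on its stops. It pushes up with about 3.5 N when free and 8.5 N at 0.010 and lifts the holder again if that is let go.
- holder: Blue label holder, about 45 g, upright in the stand, lower edge 6 mm above the bench. Plate 5 mm thick (x), 68 mm wide (y), 58 mm high, below a ribbed grip 13 mm thick (x), 44 mm wide (y), from 58 to 94 mm above the lower edge. Origin: centre of the lower edge; z up; white label with green stripe on its -x face. Starts with the label toward the robot; its yaw differs from the unit's.
- holder_grip (a point): Middle of the holder's ribbed grip, 76 mm above the holder's lower edge.
- label_face (a point): Middle of the white label, on the holder's -x face, 3 mm in front of its middle plane and 44 mm above its lower edge. It must face away from the drawer unit (out, -x of the unit).
- stand: Black block, fixed, 50 mm (x) by 94 mm (y), 20 mm high, origin under its centre, with a slot 8 by 71 mm (x, y), 14 mm deep, in which the holder stands loosely; the holder lifts straight out.
- paper_tape: Small roll of paper tape lying flat, 42 mm across, 18 mm high, loose; origin under its centre. Leave alone.
- white_post: White post holder, standing, 22 x 29 x 45 mm, loose; origin under its centre. Leave alone.
- sleeve: Light steel sleeve, standing, 29 mm across, 58 mm high, loose; origin under its centre. Leave alone.
- dark_box: Black small box with a pale top label, 50 x 60 x 30 mm, loose; origin under its centre. Leave alone.

How it is judged:
On the way, in this order (a step that is already met when the one before it is completed fails the run):
1. the drawer is pushed fully shut, the holder still in its stand (value of joint drawer below 0.004 m and distance of holder from where it was at the start of the episode below 0.02 m), for 0.2 s.
2. the holder is lifted out of its stand (z of holder in the frame of stand above 0.025 m and contact force between the fingers and holder above 0.2 N), for 0.1 s.
At the end, for the whole second after the job is handed in: Drawer at most 6 mm open; holder upright in the slot, label out (within 4 mm across, 5 mm along, tilt 0.12 rad, yaw 0.15 rad), its lower edge within 2.5 mm of its stops, clip pressed 7.5 mm or more, fingers pressing on the holder with over 3 N, all still (value of joint drawer below 0.006 m and value of joint clip above 0.0075 m and x of holder in the frame of slot between -0.004 and 0.004 m and y of holder in the frame of slot between -0.005 and 0.005 m and z of holder in the frame of slot between -0.003 and 0.0025 m and angle between the z axis of holder and the z axis of slot, either way round below 0.12 rad and angle between the x axis of holder and the x axis of slot, either way round below 0.15 rad and x of label_face in the frame of slot below 0.0005 m and contact force between the fingers and holder above 3 N and linear speed of holder below 0.02 m/s); the arm keeps its last pose, push and grip.
It fails at once if the paper tape is shifted by more than 30 mm (distance of paper_tape from where it was at the start of the episode above 0.03 m).
It fails at once if the white post is shifted by more than 30 mm (distance of white_post from where it was at the start of the episode above 0.03 m).
It fails at once if the sleeve is shifted by more than 30 mm (distance of sleeve from where it was at the start of the episode above 0.03 m).
It fails at once if the dark box is shifted by more than 30 mm (distance of dark_box from where it was at the start of the episode above 0.03 m).
It also fails if it takes over 56 s, if anything falls off the work surface, if the arm or the gripper's body presses on something with over 40 N, if the wrist force passes 120 N, or if a joint passes its speed limit or range.

## Working session

There is one attempt and no reset: what is moved stays moved. The work goes in short steps, Python scripts to look and compute and a tool call to move; the robot and the scene stay as the last step left them, time stands still between calls to the robot, and variables do not carry over. Pictures are saved under pics/ and viewed, and the job is handed in when it is done.

Besides the shell and the picture viewer there is one more tool, called by a JSON object that holds its "method" and its "body". drive_tool: Moves the arm, as the interface text tells. Its arguments: {"type":"object","properties":{"commands":{"type":"array"},"newtons":{"type":"number"}},"required":["commands"]}

```bash
ls; mkdir -p pics; cat > h.py <<'E'
import numpy as np, cv2
from plant import arm
from scipy.spatial.transform import Rotation as R
def cal(n):
    c=arm.get_calibration(n); f=200/np.tan(np.radians(c['fov_y'])/2); return f,c['cx'],c['cy'],np.array(c['pose'])
def cloud(n):
    c=cal(n); im,d=arm.grab_frame(n); f,cx,cy,P=c
    v,u=np.mgrid[0:400,0:640]
    p=np.stack([(u-cx)/f*d,(v-cy)/f*d,d],-1)@P[:3,:3].T+P[:3,3]
    p[d<=0]=np.nan
    return im,d,p
def obs():
    o=arm.get_obs()
    for k in ['clock','joints','eef_pos','ee_rot','wrist_force','opening']: print(k,np.round(o[k],4))
    return o
E
python3 - <<'E'
from h import *
o=obs()
for n in ['scene','top','wrist']:
    im,d,p=cloud(n); cv2.imwrite(f'pics/{n}0.png',im); np.savez(f'{n}0.npz',p=p,im=im)
    f,cx,cy,P=cal(n); print(n,f,P[:3,3].round(3),P[:3,2].round(3))
    if n!='wrist':
        for t in ['slot','holder','holder_grip','stand','cabinet','label_face','paper_tape','white_post','sleeve','dark_box']:
            print(n,t,[(np.round(r['xyz'],4),round(r['conf'],2)) for r in arm.pinpoint(n,t)[:2]])
E
```

```text
pics
clock 0.0
joints [ 0.9726  0.3134  1.4984 -0.      1.331  -0.2234]
eef_pos [0.1921 0.4883 0.2307]
ee_rot [ 1.863e-01  9.825e-01 -6.000e-04 -3.000e-04]
wrist_force [0.3212 0.4059 0.5562]
opening 0.0851
scene 493.52335240551815 [-0.316 -0.893  1.193] [ 0.508  0.507 -0.696]
scene slot [(array([0.4491, 0.3258, 0.0358]), 0.87), (array([ 0.4274, -0.3734,  0.0027]), 0.33)]
scene holder [(array([ 0.4465, -0.0631,  0.0046]), 0.73), (array([0.447 , 0.3247, 0.0382]), 0.24)]
scene holder_grip [(array([ 0.4436, -0.0627,  0.0833]), 0.8)]
scene stand [(array([ 0.4478, -0.0622,  0.0022]), 0.65), (array([ 0.445 , -0.0615,  0.0844]), 0.39)]
scene cabinet [(array([0.494 , 0.3248, 0.0005]), 0.65)]
scene label_face [(array([ 0.4473, -0.0617,  0.0484]), 0.6)]
scene paper_tape [(array([ 0.3368, -0.1478, -0.0061]), 0.52)]
scene white_post [(array([ 7.215e-01,  3.561e-01, -5.000e-04]), 0.42)]
scene sleeve [(array([ 0.3553, -0.4458, -0.0024]), 0.63)]
scene dark_box [(array([ 0.4282, -0.3731,  0.0019]), 0.62)]
top 372.2817940702249 [ 0.309 -0.06   1.399] [ 0.161 -0.004 -0.987]
top slot [(array([0.4441, 0.33  , 0.0391]), 0.84)]
top holder [(array([ 0.4499, -0.062 ,  0.0076]), 0.55)]
top holder_grip []
top stand [(array([ 0.4504, -0.0651, -0.0034]), 0.55), (array([ 0.3539, -0.4485,  0.0029]), 0.38)]
top cabinet [(array([ 4.937e-01,  3.261e-01, -3.000e-04]), 0.88), (array([ 0.335 , -0.1528, -0.0016]), 0.52)]
top label_face [(array([ 0.4413, -0.0651,  0.047 ]), 0.58), (array([ 0.4463, -0.0607,  0.0837]), 0.53)]
top paper_tape []
top white_post [(array([ 0.7186,  0.3562, -0.0008]), 0.5)]
top sleeve [(array([ 0.3523, -0.4468,  0.0018]), 0.57)]
top dark_box [(array([ 0.4304, -0.3718, -0.0056]), 0.71)]
wrist 354.9630793770559 [0.114 0.519 0.374] [ 0.3   -0.117 -0.947]
```

View pics/scene0.png

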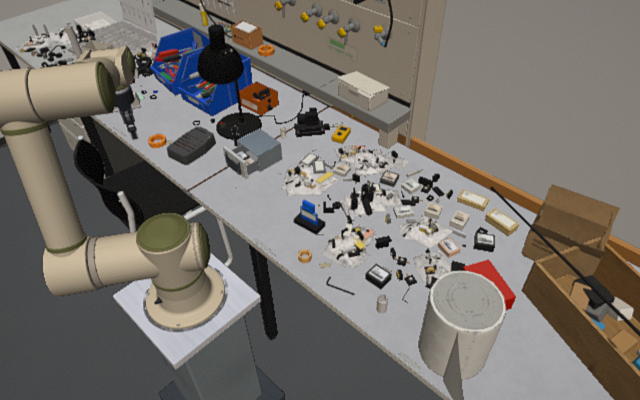

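View pics/top0.png

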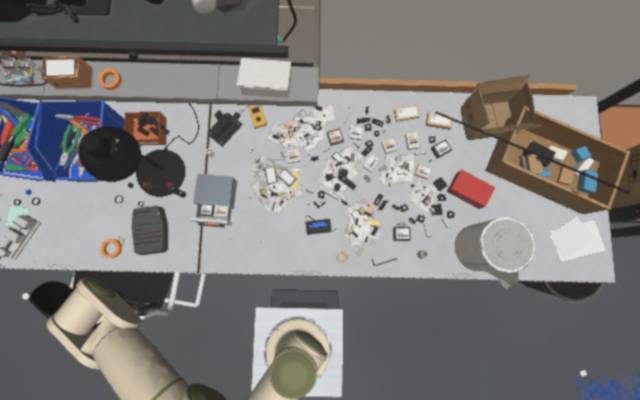

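View pics/wrist0.png

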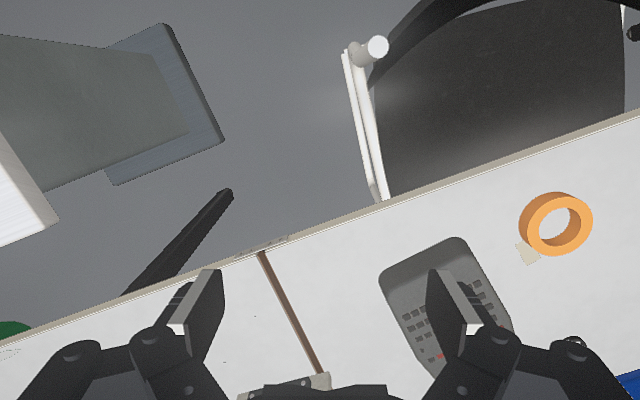

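The scene shows the grey unit at about (250,150) with its drawer open, and the holder in its stand at (309,215). Next I measure the yaws.

```bash
python3 - <<'E'
from h import *
ims=[]
for n,(r0,r1,c0,c1) in [('top',(160,245,180,350)),('scene',(120,240,210,340))]:
    z=np.load(f'{n}0.npz'); im=z['im'];p=z['p']
    cv2.imwrite(f'pics/{n}0c.png',cv2.resize(im[r0:r1,c0:c1],None,fx=4.5,fy=4.5,interpolation=cv2.INTER_CUBIC))
    P=p.reshape(-1,3)
    for name,cx,cy,h,zr in [('body',.55,.325,.13,(.077,.0835)),('front',.46,.325,.1,(.0835,.095)),('grip',.447,-.062,.05,(.085,.11)),('stand',.447,-.062,.08,(.014,.03))]:
        m=(abs(P[:,0]-cx)<h)&(abs(P[:,1]-cy)<h)&(P[:,2]>zr[0])&(P[:,2]<zr[1])
        q=P[m]
        if len(q)<8: print(n,name,len(q)); continue
        rect=cv2.minAreaRect((q[:,:2]*1000).astype(np.float32))
        print(n,name,len(q),np.round(rect[0],1),np.round(rect[1],1),round(rect[2],1),q[:,:2].min(0).round(3),q[:,:2].max(0).round(3), np.median(q[:,2]).round(4))
E
```

```text
top body 675 [532.2 355.3] [203.9 184.9] 86.3 [0.436 0.249] [0.626 0.455] 0.0817
top front 280 [505.5 320.2] [129.1 110. ] 87.4 [0.449 0.254] [0.56  0.387] 0.0855
top grip 52 [449.9 -64.9] [13.9 38.8] 2.2 [ 0.442 -0.084] [ 0.457 -0.046] 0.1005
top stand 270 [475.2 -61.3] [98.7 93.6] 8.1 [ 0.423 -0.112] [ 0.525 -0.018] 0.0212
scene body 533 [528.  352.1] [202.7 186.5] 85.9 [0.43  0.247] [0.622 0.452] 0.0804
scene front 94 [501.3 322.9] [130.2 118.5] 88.8 [0.441 0.257] [0.56  0.389] 0.0851
scene grip 74 [445.5 -62.4] [19.6 44.5] 3.0 [ 0.436 -0.085] [ 0.456 -0.04 ] 0.0955
scene stand 266 [472.2 -57. ] [106.1  98.8] 8.8 [ 0.415 -0.111] [ 0.526 -0.012] 0.019
```

```bash
python3 - <<'E'
from h import *
o=obs(); print(R.from_quat(o['ee_rot']).as_matrix().round(3)); print(cal('wrist')[3].round(3))
E
```

```text
clock 1.15
joints [ 0.9726  0.3129  1.4977 -0.      1.331  -0.2234]
eef_pos [0.1922 0.4885 0.2313]
ee_rot [0.1863 0.9825 0.     0.    ]
wrist_force [ 1.0187 -0.1027  0.266 ]
opening 0.0854
[[-0.931  0.366  0.   ]
 [ 0.366  0.931 -0.   ]
 [-0.     0.    -1.   ]]
[[ 0.365  0.881  0.3    0.114]
 [ 0.931 -0.346 -0.117  0.519]
 [ 0.001  0.322 -0.947  0.374]
 [ 0.     0.     0.     1.   ]]
```

View pics/top0c.png

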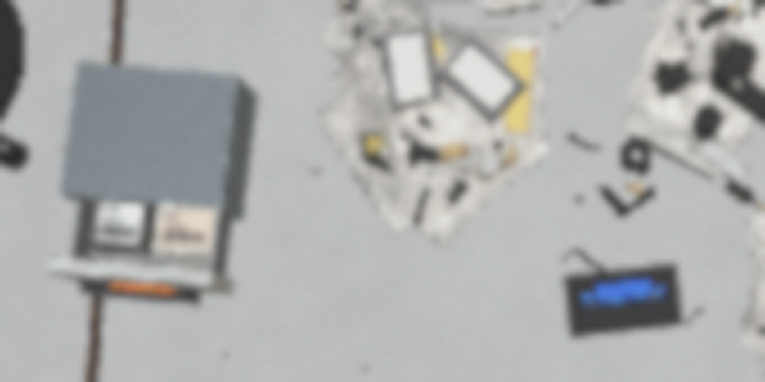

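View pics/scene0c.png

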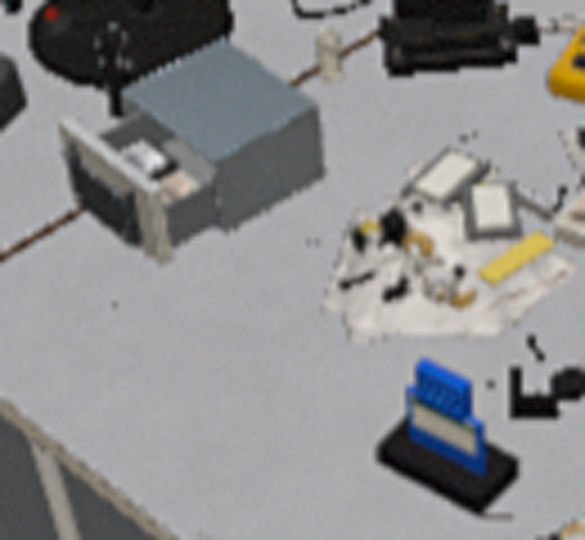

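{"method": "drive_tool", "body": {"commands": [[[-21,-7.6,0],[0,0,-16.5],8.5],[[-21,-7.6,0],[0,0,-16.5],8.5],[[-21,-7.6,0],[0,0,-16.5],8.5],[[-21,-7.6,0],[0,0,-16.5],8.5],[[-21,-7.6,0],[0,0,-16.5],8.5]]}}

```text
clock: 1.57
eef_pos: [0.3422, 0.356, 0.2315]
ee_rot: [0.043, 0.999, 0.0, 0.0]
wrist_force: [0.6, 0.1, -0.8]
opening: 0.0848
```

```bash
python3 - <<'E'
from h import *
o=obs(); print(R.from_quat(o['ee_rot']).as_matrix().round(3))
im,d,p=cloud('wrist'); cv2.imwrite('pics/w1.png',im); np.savez('w1.npz',p=p,im=im)
for t in ['slot','cabinet']:
    print(t,[(np.round(r['xyz'],4),round(r['conf'],2)) for r in arm.pinpoint('wrist',t)[:2]])
E
```

```text
clock 1.5667
joints [ 0.5673  0.2438  1.5886  0.      1.3089 -0.9175]
eef_pos [0.3422 0.356  0.2315]
ee_rot [4.300e-02 9.991e-01 1.000e-04 1.000e-04]
wrist_force [ 0.6263  0.139  -0.7632]
opening 0.0848
[[-0.996  0.086  0.   ]
 [ 0.086  0.996  0.   ]
 [-0.     0.    -1.   ]]
slot [(array([0.4465, 0.3288, 0.035 ]), 0.57)]
cabinet [(array([0.4937, 0.3237, 0.0023]), 0.79)]
```

View pics/w1.png

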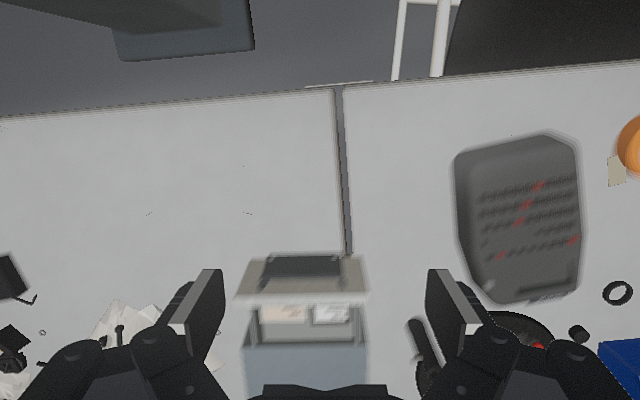

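The wrist view shows the drawer front at about (305,295), with the dark lip above it at (300,268). The picture is slightly blurred, so I will retake it at rest and fit.

```bash
cat > fit.py <<'E'
from h import *
import sys
im,d,p=cloud('wrist'); cv2.imwrite('pics/%s.png'%sys.argv[1],im); np.savez('%s.npz'%sys.argv[1],p=p,im=im)
o=obs()
for t in ['slot','cabinet']:
    print(t,[(np.round(r['xyz'],4),round(r['conf'],2)) for r in arm.pinpoint('wrist',t)[:2]])
def line(q,lab):
    # top patch: centre and yaw, by width-direction fit
    rect=cv2.minAreaRect((q[:,:2]*1000).astype(np.float32)); 
    c=q[:,:2].mean(0); w,V=np.linalg.eigh(np.cov((q[:,:2]-c).T)); v=V[:,1]; v=v*np.sign(v[1])
    print(lab,len(q),'c',c.round(4),'rect',np.round(rect[0],1),np.round(rect[1],1),'yaw',np.degrees(np.arctan2(-v[0],v[1])).round(2),'z',np.median(q[:,2]).round(4))
P=p[(np.abs(p[...,0]-.49)<.1)&(np.abs(p[...,1]-.325)<.1)]
for a in np.arange(.03,.1,.005):
    m=(P[:,2]>a)&(P[:,2]<a+.005); q=P[m]
    if len(q): print(a.round(3),len(q),np.percentile(q[:,0],[2,50,98]).round(3),np.percentile(q[:,1],[2,98]).round(3))
q=P[(P[:,2]>.0825)&(P[:,2]<.09)&(P[:,0]<float(sys.argv[2]))]; line(q,'front')
E
python3 fit.py w2 0.485
```

```text
clock 1.7667
joints [ 5.6930e-01  2.4480e-01  1.5877e+00  3.0000e-04  1.3092e+00 -9.1240e-01]
eef_pos [0.3418 0.3569 0.2313]
ee_rot [ 4.45e-02  9.99e-01  1.00e-04 -1.00e-04]
wrist_force [-0.2166  0.9843 -0.1114]
opening 0.0849
slot [(array([0.4469, 0.3276, 0.0382]), 0.55)]
cabinet [(array([0.4936, 0.3229, 0.0044]), 0.68)]
0.03 996 [0.436 0.501 0.521] [0.266 0.385]
0.035 1204 [0.436 0.504 0.538] [0.267 0.384]
0.04 335 [0.435 0.44  0.53 ] [0.262 0.388]
0.045 384 [0.435 0.445 0.533] [0.26  0.387]
0.05 428 [0.436 0.445 0.529] [0.261 0.387]
0.055 773 [0.436 0.45  0.528] [0.261 0.386]
0.06 561 [0.436 0.447 0.515] [0.261 0.387]
0.065 496 [0.436 0.448 0.516] [0.261 0.387]
0.07 647 [0.433 0.447 0.509] [0.262 0.387]
0.075 585 [0.433 0.449 0.515] [0.262 0.387]
0.08 6409 [0.447 0.532 0.568] [0.259 0.384]
0.085 943 [0.447 0.454 0.461] [0.265 0.388]
front 1576 c [0.4534 0.3264] rect [454.3 325.9] [129.4  13.2] yaw -3.38 z 0.0852
```

View pics/w2.png

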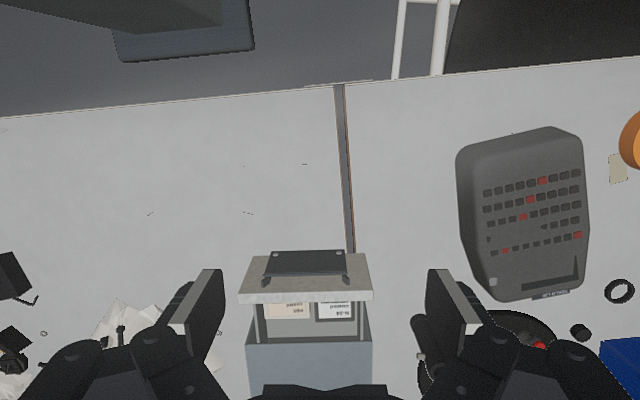

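{"method": "drive_tool", "body": {"commands": [[[-3,-2.3,4],[0,0,-1.7],0],[[-5.5,-2.3,8],[0,0,-1.7],0],[[-5.5,-2.3,12],[0,0,-1.7],0],[[-5.5,-2.3,16],[0,0,-1.7],0],[[-5.5,-2.3,18.6],[0,0,-1.7],0]], "newtons": 40}}

```text
clock: 2.28
eef_pos: [0.3926, 0.3309, 0.0433]
ee_rot: [0.027, 1.0, 0.0, -0.0]
wrist_force: [0.8, 0.6, 0.4]
opening: 0.0249
```

{"method": "drive_tool", "body": {"commands": [[[0,0,0],[0,0,0],0],[[0,0,0],[0,0,0],0],[[0,0,0],[0,0,0],0],[[0,0,0],[0,0,0],0]]}}

```text
clock: 2.62
eef_pos: [0.3935, 0.3321, 0.0458]
ee_rot: [0.027, 1.0, 0.001, 0.002]
wrist_force: [-0.5, -0.4, -0.2]
opening: 0.0001
```

```bash
python3 - <<'E'
from h import *
o=obs(); M=R.from_quat(o['ee_rot']).as_matrix();print(M.round(3))
u=np.array([np.cos(np.radians(-3.4)),np.sin(np.radians(-3.4)),0])
s=np.array([.4445,.3262,o['eef_pos'][2]])
r=o['eef_pos']-s; print('rel along',r@u,'lat',r@np.array([-u[1],u[0],0]))
print('push dir tool',(M.T@u).round(4), 'z',M[:,2])
im,d=arm.grab_frame('wrist'); cv2.imwrite('pics/w3.png',im)
E
```

```text
clock 2.6167
joints [ 4.7300e-01  5.1770e-01  1.7376e+00  4.0000e-04  8.8190e-01 -1.0443e+00]
eef_pos [0.3935 0.3321 0.0458]
ee_rot [0.0269 0.9996 0.0012 0.0018]
wrist_force [-0.4508 -0.38   -0.23  ]
opening 0.0001
[[-0.999  0.054  0.004]
 [ 0.054  0.999  0.002]
 [-0.004  0.002 -1.   ]]
rel along -0.051243939555138826 lat 0.0028747549870092436
push dir tool [-1.     -0.0056  0.0036] z [ 0.00372771  0.00225516 -0.99999051]
```

View pics/w3.png

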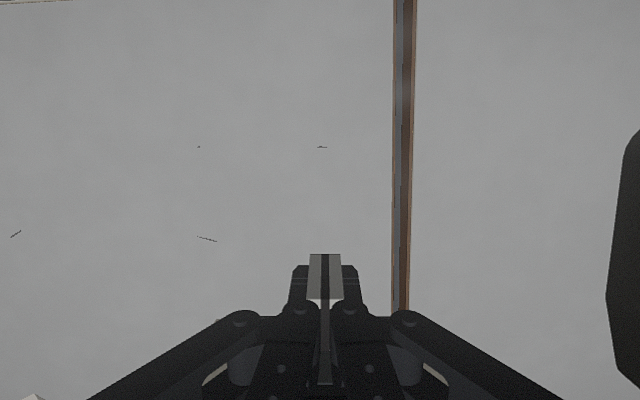

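Fingers closed and about 30 mm short of the lip. Now I push.

{"method": "drive_tool", "body": {"commands": [[[-1.2,0,0],[0,0,0],0],[[-2.4,0,0],[0,0,0],0],[[-3.4,0,0],[0,0,0],0],[[-4.4,0,0],[0,0,0],0],[[-5.4,0,0],[0,0,0],0]]}}

```text
clock: 3.08
eef_pos: [0.4481, 0.3292, 0.0467]
ee_rot: [0.027, 1.0, 0.001, 0.002]
wrist_force: [-4.2, 0.8, 3.8]
opening: -0.0003
```

{"method": "drive_tool", "body": {"commands": [[[-0.5,0,0],[0,0,0],0],[[-1,0,0],[0,0,0],0],[[-1.4,0,0],[0,0,0],0],[[-1.7,0,0],[0,0,0],0]]}}

```text
clock: 3.42
eef_pos: [0.4652, 0.3282, 0.0467]
ee_rot: [0.027, 1.0, 0.001, 0.002]
wrist_force: [-2.9, -0.4, 1.1]
opening: -0.0002
```

{"method": "drive_tool", "body": {"commands": [[[-0.2,0,0],[0,0,0],0],[[-0.4,0,0],[0,0,0],0],[[-0.6,0,0],[0,0,0],0]]}}

```text
clock: 3.67
eef_pos: [0.4712, 0.3279, 0.0467]
ee_rot: [0.027, 1.0, 0.001, 0.002]
wrist_force: [-3.1, 0.1, 1.2]
opening: 0.0
```

{"method": "drive_tool", "body": {"commands": [[[-0.2,0,0],[0,0,0],0],[[-0.4,0,0],[0,0,0],0]]}}

```text
clock: 3.83
eef_pos: [0.4744, 0.3276, 0.0466]
ee_rot: [0.027, 1.0, 0.001, 0.0]
wrist_force: [-15.0, 0.7, 6.8]
opening: -0.0004
```

{"method": "drive_tool", "body": {"commands": [[[-0.1,0,0],[0,0,0],0],[[-0.1,0,0],[0,0,0],0],[[-0.1,0,0],[0,0,0],0]]}}

```text
clock: 4.08
eef_pos: [0.4742, 0.3276, 0.0466]
ee_rot: [0.027, 1.0, 0.001, -0.001]
wrist_force: [-9.3, -0.2, 5.3]
opening: 0.0001
```

{"method": "drive_tool", "body": {"commands": [[[2,0,0],[0,0,0],0],[[6,0,-2],[0,0,0],4],[[9,0,-6],[0,0,0],8.5],[[11,0,-11],[0,0,0],8.5],[[12,0,-16],[0,0,0],8.5]]}}

```text
clock: 4.5
eef_pos: [0.3612, 0.3333, 0.1773]
ee_rot: [0.026, 1.0, 0.0, -0.001]
wrist_force: [1.5, 0.4, 0.4]
opening: 0.0483
```

{"method": "drive_tool", "body": {"commands": [[[0.7,0,-2.5],[0,0,0],8.5],[[0.7,0,-2.5],[0,0,0],8.5],[[0.7,0,-2.5],[0,0,0],8.5]]}}

```text
clock: 4.75
eef_pos: [0.355, 0.3341, 0.2036]
ee_rot: [0.026, 1.0, 0.001, 0.0]
wrist_force: [-0.1, 0.5, -0.9]
opening: 0.0829
```

```bash
python3 fit.py w4 0.53; python3 - <<'E'
from h import *
p=np.load('w4.npz')['p']
P=p[(np.abs(p[...,0]-.53)<.1)&(np.abs(p[...,1]-.325)<.1)]
q=P[(P[:,2]>.0795)&(P[:,2]<.0832)]
e=[]
for y in np.arange(.275,.375,.01):
    s=q[abs(q[:,1]-y)<.005]; print(y.round(3),np.percentile(s[:,0],[2,98]).round(4))
E
```

```text
clock 4.8
joints [ 0.5128  0.2554  1.6532  0.0018  1.2341 -1.0061]
eef_pos [0.3546 0.3336 0.2021]
ee_rot [ 2.630e-02  9.997e-01  4.000e-04 -9.000e-04]
wrist_force [ 0.8113  0.7928 -0.512 ]
opening 0.085
slot [(array([0.4953, 0.3244, 0.0366]), 0.95)]
cabinet [(array([0.4936, 0.3227, 0.0038]), 0.58)]
0.03 372 [0.485 0.489 0.502] [0.262 0.385]
0.035 353 [0.485 0.489 0.503] [0.261 0.385]
0.04 367 [0.485 0.489 0.503] [0.262 0.386]
0.045 397 [0.485 0.489 0.503] [0.262 0.386]
0.05 406 [0.485 0.489 0.503] [0.261 0.386]
0.055 444 [0.485 0.489 0.503] [0.262 0.385]
0.06 667 [0.485 0.496 0.502] [0.264 0.384]
0.065 626 [0.485 0.497 0.503] [0.262 0.385]
0.07 822 [0.483 0.496 0.502] [0.264 0.383]
0.075 627 [0.484 0.498 0.503] [0.263 0.384]
0.08 5382 [0.496 0.527 0.552] [0.259 0.384]
0.085 976 [0.497 0.504 0.511] [0.262 0.385]
front 2602 c [0.5093 0.3234] rect [514.7 322.7] [129.7  35.5] yaw -2.77 z 0.0845
0.275 [0.4952 0.544 ]
0.285 [0.4961 0.5441]
0.295 [0.4967 0.5461]
0.305 [0.4972 0.5492]
0.315 [0.4978 0.5526]
0.325 [0.4983 0.5549]
0.335 [0.4991 0.5532]
0.345 [0.4995 0.551 ]
0.355 [0.5001 0.549 ]
0.365 [0.5006 0.5489]
```

View pics/w4.png

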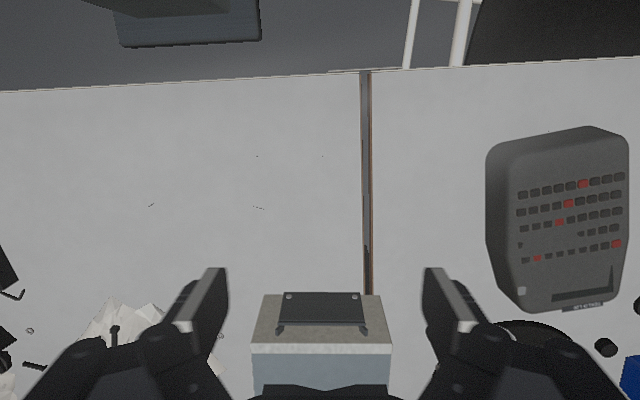

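{"method": "drive_tool", "body": {"commands": [[[-1.1,-4,-1],[0,0,0],8.5],[[-2.2,-8,-1.8],[0,0,0],8.5],[[-3.4,-12,-1.8],[0,0,0],8.5],[[-4.5,-15.7,-1.8],[0,0,0],8.5],[[-5.7,-19.5,-1.8],[0,0,0],8.5]]}}

```text
clock: 5.32
eef_pos: [0.401, 0.1335, 0.2178]
ee_rot: [0.026, 1.0, -0.0, -0.003]
wrist_force: [1.1, 0.5, 0.0]
opening: 0.0849
```

{"method": "drive_tool", "body": {"commands": [[[-1.1,-4,0],[0,0,7],8.5],[[-2.2,-8,0],[0,0,14],8.5],[[-3.4,-12,0],[0,0,21],8.5],[[-4.5,-15.7,0],[0,0,28],8.5],[[-5.7,-19.5,0],[0,0,35],8.5]]}}

```text
clock: 5.73
eef_pos: [0.4474, -0.0667, 0.2165]
ee_rot: [0.329, 0.944, -0.001, -0.004]
wrist_force: [0.7, 0.8, 0.3]
opening: 0.0849
```

{"method": "drive_tool", "body": {"commands": [[[0,0,0],[0,0,7],8.5],[[0,0,0],[0,0,14],8.5],[[0,0,0],[0,0,21],8.5],[[0,0,0],[0,0,28],8.5],[[0,0,0],[0,0,35],8.5]]}}

```text
clock: 6.15
eef_pos: [0.4472, -0.0671, 0.2151]
ee_rot: [0.601, 0.799, -0.003, -0.004]
wrist_force: [0.5, 0.1, -0.4]
opening: 0.0848
```

{"method": "drive_tool", "body": {"commands": [[[0,0,0],[0,0,6],8.5],[[0,0,0],[0,0,12],8.5],[[0,0,0],[0,0,12],8.5],[[0,0,0],[0,0,12],8.5]]}}

```text
clock: 6.48
eef_pos: [0.4471, -0.0673, 0.2142]
ee_rot: [0.68, 0.733, -0.003, -0.005]
wrist_force: [0.1, -0.1, -0.2]
opening: 0.0848
```

```bash
cat > hold.py <<'E'
from h import *
import sys
im,d,p=cloud('wrist'); cv2.imwrite('pics/%s.png'%sys.argv[1],im); np.savez('%s.npz'%sys.argv[1],p=p,im=im)
o=obs(); M=R.from_quat(o['ee_rot']).as_matrix(); print(M.round(3))
for t in ['holder','holder_grip','stand']:
    print(t,[(np.round(r['xyz'],4),round(r['conf'],2)) for r in arm.pinpoint('wrist',t)[:2]])
P=p[(np.abs(p[...,0]-.447)<.06)&(np.abs(p[...,1]+.062)<.07)]
for a in np.arange(.01,.115,.005):
    q=P[(P[:,2]>a)&(P[:,2]<a+.005)]
    if len(q)>10: 
        c=q[:,:2].mean(0); w,V=np.linalg.eigh(np.cov((q[:,:2]-c).T)); v=V[:,1]; v=v*np.sign(v[1])
        r=cv2.minAreaRect((q[:,:2]*1000).astype(np.float32))
        print(a.round(3),len(q),np.percentile(q[:,0],[2,50,98]).round(4),np.percentile(q[:,1],[2,98]).round(4),'rect',np.round(r[0],1),np.round(r[1],1),round(r[2],1),'yaw',np.degrees(np.arctan2(-v[0],v[1])).round(2))
E
python3 hold.py w5
```

```text
clock 6.5333
joints [-0.4076  0.1736  1.7223 -0.0034  1.2569 -0.4822]
eef_pos [ 0.4471 -0.0673  0.2144]
ee_rot [ 0.6798  0.7333 -0.0034 -0.0048]
wrist_force [ 0.0051 -0.3657 -0.0688]
opening 0.0847
[[-0.076  0.997 -0.012]
 [ 0.997  0.076  0.002]
 [ 0.002 -0.011 -1.   ]]
holder [(array([ 0.4527, -0.0623,  0.0099]), 0.65)]
holder_grip [(array([ 0.4434, -0.0647,  0.0834]), 0.87)]
stand [(array([ 0.4466, -0.067 ,  0.0028]), 0.59)]
0.01 33 [0.4176 0.4443 0.4652] [-0.0396 -0.0131] rect [440.5 -17.8] [34.8 37.9] 58.0 yaw -79.49
0.015 1005 [0.4208 0.448  0.4741] [-0.1079 -0.0158] rect [447.6 -63.1] [50.  94.6] 7.6 yaw 7.92
0.02 2655 [0.4207 0.4466 0.4742] [-0.1065 -0.0172] rect [447.7 -62.9] [49.9 94.1] 7.8 yaw 9.14
0.06 12 [0.4408 0.4416 0.4467] [-0.0396 -0.0292] rect [443.4 -34.8] [ 5.7 11.2] 9.0 yaw -5.81
0.065 102 [0.4413 0.4438 0.4495] [-0.0417 -0.0292] rect [446.2 -35.8] [13.2 10.8] 87.9 yaw 8.89
0.07 20 [0.4394 0.4451 0.4519] [-0.0439 -0.0339] rect [446.7 -37.2] [13.1 13.4] 81.5 yaw 75.48
0.075 21 [0.4395 0.4463 0.4522] [-0.0448 -0.0404] rect [446.1 -41.9] [ 4.  13.2] 80.2 yaw 87.54
0.08 22 [0.4397 0.4451 0.4508] [-0.0422 -0.0405] rect [445.2 -41.3] [11.8  1.6] 1.2 yaw -85.14
0.085 22 [0.439  0.4452 0.4532] [-0.0495 -0.0405] rect [447.3 -43.7] [ 6.9 15.7] 67.5 yaw 71.68
0.09 93 [0.4384 0.4486 0.4564] [-0.0798 -0.0405] rect [447.4 -60.9] [14.5 40.4] 7.7 yaw 9.88
0.095 390 [0.4395 0.4471 0.4555] [-0.0833 -0.041 ] rect [447.6 -62.3] [13.  43.3] 7.8 yaw 7.52
0.1 550 [0.4409 0.4478 0.4544] [-0.0823 -0.0428] rect [447.7 -62.5] [12.  42.3] 7.9 yaw 8.08
```

View pics/w5.png

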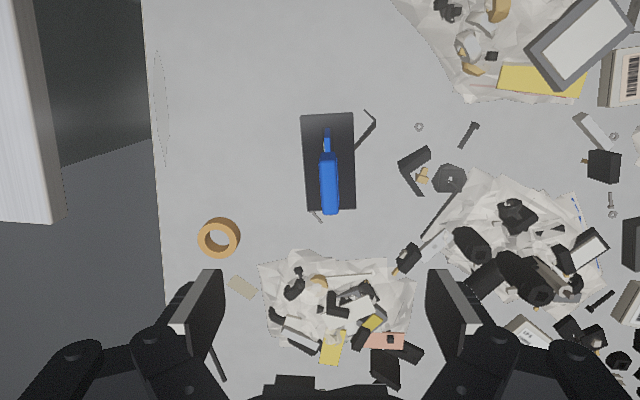

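The view shows the blue grip at about (329,185) in the black stand. The fit gives centre (0.4476, -0.0627) and yaw 7.9°.

```bash
cat > go.py <<'E'
from h import *
import sys
# target x y z(m) yaw(deg): tool y axis at yaw, tool z down
x,y,z,a=map(float,sys.argv[1:5]); a=np.radians(a)
o=arm.get_obs(); M=R.from_quat(o['ee_rot']).as_matrix()
ty=np.array([np.cos(a),np.sin(a),0]); tz=np.array([0,0,-1.]); tx=np.cross(ty,tz)
T=np.stack([tx,ty,tz],1)
print('pos',np.round(o['eef_pos'],4),'F',np.round(o['wrist_force'],1),'t',round(o['clock'],2),'op',round(o['opening'],4))
print('shift cm',(100*M.T@(np.array([x,y,z])-o['eef_pos'])).round(2),'turn deg',np.degrees(R.from_matrix(M.T@T).as_rotvec()).round(2))
E
python3 go.py .4476 -.0627 .13 7.9
```

```text
pos [ 0.4472 -0.0672  0.2149] F [-0.   0.4 -0.8] t 6.68 op 0.0853
shift cm [0.43 0.16 8.49] turn deg [-0.6  -0.13 -3.64]
```

{"method": "drive_tool", "body": {"commands": [[[0.4,0.15,3.5],[-0.6,-0.1,-3.6],8.5],[[0.4,0.15,7],[-0.6,-0.1,-3.6],8.5],[[0.4,0.15,8.5],[-0.6,-0.1,-3.6],8.5],[[0.4,0.15,8.5],[-0.6,-0.1,-3.6],8.5]]}}

```text
clock: 7.02
eef_pos: [0.4458, -0.0623, 0.1269]
ee_rot: [0.657, 0.754, -0.001, -0.003]
wrist_force: [-0.4, 0.6, 0.1]
opening: 0.0853
```

```bash
python3 go.py .4476 -.0627 .068 7.9
```

```text
pos [ 0.4458 -0.0623  0.1269] F [-0.4  0.6  0.1] t 7.02 op 0.0853
shift cm [-0.09  0.21  5.89] turn deg [-0.31 -0.22  0.02]
```

{"method": "drive_tool", "body": {"commands": [[[-0.1,0.2,2],[-0.3,-0.2,0],8.5],[[-0.1,0.2,4],[-0.3,-0.2,0],8.5],[[-0.1,0.2,5.9],[-0.3,-0.2,0],8.5],[[-0.1,0.2,5.9],[-0.3,-0.2,0],8.5]]}}

```text
clock: 7.35
eef_pos: [0.4467, -0.0625, 0.0664]
ee_rot: [0.656, 0.754, -0.001, -0.002]
wrist_force: [-0.1, -0.1, 0.4]
opening: 0.0853
```

```bash
python3 go.py .4476 -.0627 .068 7.9
```

```text
pos [ 0.4467 -0.0625  0.0664] F [-0.1 -0.1  0.4] t 7.35 op 0.0853
shift cm [-0.03  0.09 -0.16] turn deg [-0.19 -0.12  0.06]
```

Now I close on the grip.

{"method": "drive_tool", "body": {"commands": [[[0,0.1,-0.1],[-0.2,-0.1,0],5],[[0,0.1,-0.1],[-0.2,-0.1,0],3],[[0,0.1,-0.1],[-0.2,-0.1,0],1.5],[[0,0.1,-0.1],[-0.2,-0.1,0],0],[[0,0.1,-0.1],[-0.2,-0.1,0],0]], "newtons": 60}}

```text
clock: 7.77
eef_pos: [0.448, -0.0625, 0.0682]
ee_rot: [0.656, 0.755, 0.0, 0.001]
wrist_force: [0.1, -0.2, 1.8]
opening: 0.025
```

{"method": "drive_tool", "body": {"commands": [[[0,0,0],[0,0,0],0],[[0,0,0],[0,0,0],0],[[0,0,0],[0,0,0],0],[[0,0,0],[0,0,0],0],[[0,0,0],[0,0,0],0]]}}

```text
clock: 8.18
eef_pos: [0.4483, -0.0626, 0.0686]
ee_rot: [0.656, 0.755, 0.001, 0.001]
wrist_force: [-0.4, -0.9, 5.3]
opening: 0.0126
```

```bash
python3 go.py .4476 -.0627 .068 7.9; python3 hold.py w6 | tail -6
```

```text
pos [ 0.4483 -0.0626  0.0686] F [-0.4 -0.9  5.3] t 8.18 op 0.0126
shift cm [ 0.   -0.07  0.06] turn deg [0.12 0.04 0.07]
0.085 579 [0.428  0.4452 0.4657] [-0.0589 -0.0407] rect [445.8 -48.9] [39.5 16.4] 7.7 yaw -82.34
0.09 661 [0.428  0.4445 0.4653] [-0.0589 -0.0407] rect [445.6 -48.8] [39.4 16.4] 8.3 yaw -81.81
0.095 1844 [0.429  0.4465 0.4645] [-0.0831 -0.0409] rect [447.7 -62.4] [37.6 37.8] 52.7 yaw 8.28
0.1 2534 [0.4349 0.4476 0.4579] [-0.0818 -0.0429] rect [447.6 -61.9] [37.1 36.4] 52.9 yaw 7.52
0.105 874 [0.4292 0.4427 0.462 ] [-0.0733 -0.0489] rect [446.6 -62.3] [46.2 23.9] 7.8 yaw -84.16
0.11 1161 [0.4147 0.454  0.4771] [-0.0679 -0.0469] rect [446.9 -61.8] [72.8 26.1] 8.0 yaw -81.93
```

View pics/w6.png

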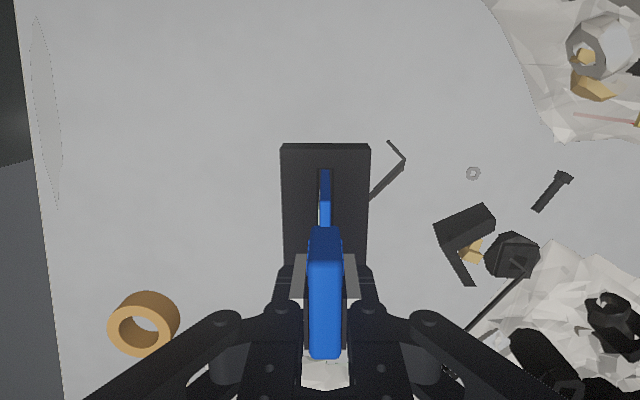

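The view shows the blue grip held squarely between both pads at (325,290). I lift.

{"method": "drive_tool", "body": {"commands": [[[0,0,-1],[0,0,0],0],[[0,0,-2],[0,0,0],0],[[0,0,-3.5],[0,0,0],0],[[0,0,-6],[0,0,0],0],[[0,0,-9],[0,0,0],0]], "newtons": 80}}

```text
clock: 8.8
eef_pos: [0.4472, -0.0622, 0.1585]
ee_rot: [0.656, 0.755, -0.0, -0.001]
wrist_force: [0.3, 0.6, -1.4]
opening: 0.012
```

{"method": "drive_tool", "body": {"commands": [[[0,0,-4],[0,0,0],0],[[0,0,-4],[0,0,0],0],[[0,0,-4],[0,0,0],0]]}}

```text
clock: 9.05
eef_pos: [0.4478, -0.0625, 0.1998]
ee_rot: [0.656, 0.755, 0.001, 0.001]
wrist_force: [-0.7, 0.2, -1.3]
opening: 0.0121
```

```bash
python3 go.py .4476 0.12 .19 2; python3 - <<'E'
from h import *
im,d,p=cloud('wrist'); cv2.imwrite('pics/w7.png',im)
o=obs(); M=R.from_quat(o['ee_rot']).as_matrix()
q=(p-o['eef_pos'])@M  # tool frame
m=(abs(q[...,0])<.05)&(abs(q[...,1])<.025)&(q[...,2]>-.05)&(q[...,2]<.09)
Q=q[m]; C=im[m].astype(int); b=(C[:,0]>C[:,2]+50); Q=Q[b]
for a in np.arange(-.045,.08,.008):
    s=Q[(Q[:,2]>a)&(Q[:,2]<a+.008)]
    if len(s)>5: print(a.round(3),len(s),'x',np.percentile(s[:,0],[2,98]).round(4),'y',np.percentile(s[:,1],[2,50,98]).round(4))
im,d,p=cloud('scene'); cv2.imwrite('pics/s7.png',cv2.resize(im[100:260,200:400],None,fx=4,fy=4,interpolation=cv2.INTER_CUBIC))
E
```

```text
pos [ 0.4478 -0.0625  0.1998] F [-0.7  0.2 -1.3] t 9.05 op 0.0121
shift cm [18.08  2.5   0.97] turn deg [0.13 0.04 5.97]
clock 9.1
joints [-3.9910e-01  1.8220e-01  1.7565e+00  5.0000e-04  1.2039e+00 -5.3820e-01]
eef_pos [ 0.4471 -0.0622  0.1983]
ee_rot [ 6.563e-01  7.545e-01  0.000e+00 -5.000e-04]
wrist_force [ 0.8863 -0.8822 -0.992 ]
opening 0.012
-0.037 3323 x [-0.0201  0.0212] y [-0.0058  0.0002  0.006 ]
-0.029 367 x [0.0125 0.0217] y [-0.0071  0.0002  0.0071]
-0.021 294 x [0.0162 0.0217] y [-0.0065 -0.0002  0.0066]
-0.013 249 x [0.0154 0.0217] y [-0.0068  0.0007  0.0071]
-0.005 433 x [0.0204 0.0334] y [-0.0049  0.0003  0.0055]
0.003 50 x [0.0328 0.0335] y [-0.0015  0.0003  0.0022]
0.011 48 x [0.0329 0.0335] y [-0.0016  0.0003  0.0022]
0.019 39 x [0.0328 0.0335] y [-0.0016  0.0004  0.0023]
0.027 38 x [0.0328 0.0335] y [-0.0017  0.0001  0.0024]
0.035 34 x [0.0325 0.0335] y [-0.0017  0.0004  0.0025]
0.043 26 x [0.0329 0.0334] y [-0.0018  0.0004  0.0021]
0.051 21 x [0.0329 0.0334] y [-0.0016  0.0004  0.0022]
0.059 6 x [0.0327 0.0332] y [-0.0006  0.0008  0.0022]
```

View pics/w7.png

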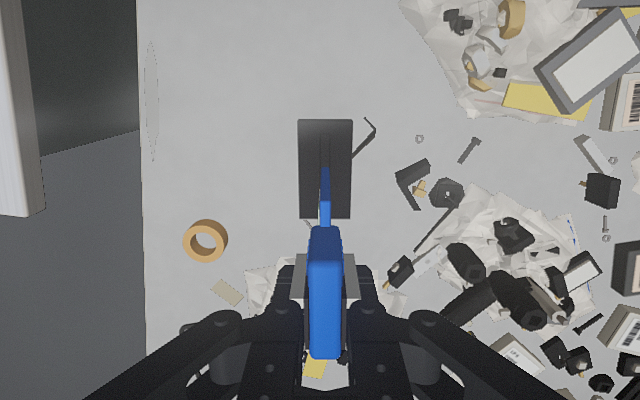

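View pics/s7.png

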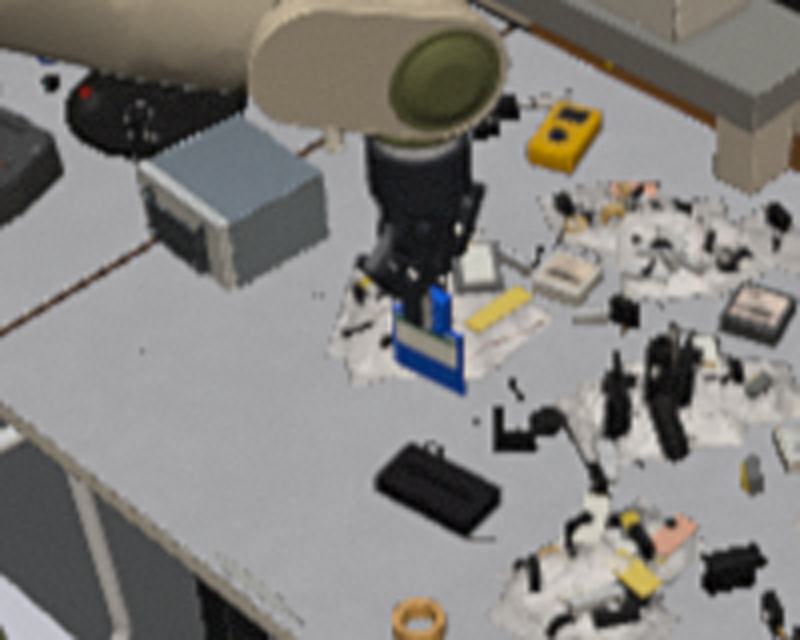

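The holder is out and hangs straight: its centre is within 0.5 mm of the tool axis. Moving to above the slot.

```bash
python3 go.py .4947 0.3233 .205 -3.4
```

```text
pos [ 0.4468 -0.0621  0.1975] F [ 0.  -0.2 -1.7] t 9.15 op 0.0115
shift cm [37.5  10.09 -0.7 ] turn deg [-0.14 -0.09 11.36]
```

{"method": "drive_tool", "body": {"commands": [[[3.5,1,-0.7],[0,0,0],0],[[7.2,2,-0.7],[0,0,0],0],[[11,3,-0.7],[0,0,0],0],[[15,4,-0.7],[0,0,0],0],[[19,5,-0.7],[0,0,0],0]]}}

```text
clock: 9.57
eef_pos: [0.4692, 0.1348, 0.2032]
ee_rot: [0.656, 0.754, -0.001, -0.002]
wrist_force: [1.3, -0.9, -0.3]
opening: 0.0117
```

{"method": "drive_tool", "body": {"commands": [[[3.8,1,0],[0,0,2],0],[[7.5,2,0],[0,0,5],0],[[11,3,0],[0,0,8],0],[[14,4,0],[0,0,11.3],0],[[16,4.5,0],[0,0,11.3],0]]}}

```text
clock: 9.98
eef_pos: [0.491, 0.3022, 0.2011]
ee_rot: [0.728, 0.686, -0.003, -0.003]
wrist_force: [-0.5, 0.2, 0.2]
opening: 0.0117
```

{"method": "drive_tool", "body": {"commands": [[[0,0,0],[0,0,0],0],[[0,0,0],[0,0,0],0]]}}

```text
clock: 10.15
eef_pos: [0.4901, 0.3026, 0.1988]
ee_rot: [0.727, 0.686, -0.005, -0.004]
wrist_force: [0.4, -0.0, -1.1]
opening: 0.012
```

```bash
python3 go.py .4947 0.3233 .205 -3.4; python3 - <<'E'
from h import *
im,d,p=cloud('wrist'); cv2.imwrite('pics/w8.png',im); np.savez('w8.npz',p=p,im=im)
o=obs(); 
for t in ['slot','cabinet']:
    print(t,[(np.round(r['xyz'],4),round(r['conf'],2)) for r in arm.pinpoint('wrist',t)[:2]])
a=np.radians(-3.4);U=np.array([[np.cos(a),np.sin(a)],[-np.sin(a),np.cos(a)]])
q=p.copy(); q[...,:2]=(p[...,:2]-[.4947,.3233])@U.T   # unit frame
m=(abs(q[...,0])<.1)&(abs(q[...,1])<.08)
Q=q[m]
for a in np.arange(.03,.1,.005):
    s=Q[(Q[:,2]>a)&(Q[:,2]<a+.005)&(Q[:,0]<.02)]
    if len(s)>5: print(a.round(3),len(s),'x',np.percentile(s[:,0],[2,50,98]).round(4),'y',np.percentile(s[:,1],[2,98]).round(4))
E
```

```text
pos [0.4901 0.3026 0.1988] F [ 0.4 -0.  -1.1] t 10.15 op 0.012
shift cm [ 2.09  0.33 -0.63] turn deg [-0.7   0.09  0.07]
clock 10.2
joints [0.3466 0.4549 1.3787 0.0033 1.3191 0.4051]
eef_pos [0.4904 0.3017 0.1994]
ee_rot [ 0.7278  0.6858 -0.0045 -0.0037]
wrist_force [-0.3446 -0.6531  0.1186]
opening 0.0114
slot [(array([0.4936, 0.3251, 0.0349]), 0.63)]
cabinet [(array([0.4945, 0.3233, 0.0011]), 0.7)]
0.03 18 x [-0.0064  0.0005  0.0036] y [-0.0277  0.0414]
0.035 137 x [-0.0032  0.001   0.0036] y [-0.0357  0.0326]
0.04 46 x [-0.0066  0.0015  0.0036] y [-0.0591  0.0413]
0.045 379 x [-0.0023  0.0004  0.0036] y [-0.0359  0.0246]
0.05 24 x [-0.0023  0.0036  0.0036] y [-0.036   0.0624]
0.055 35 x [-0.0058  0.0036  0.0036] y [-0.0359  0.0572]
0.06 37 x [-0.0048  0.0036  0.0036] y [-0.0358  0.0488]
0.065 206 x [-0.0054 -0.0039  0.0036] y [-0.037   0.0408]
0.07 474 x [-0.0107 -0.0068  0.0036] y [-0.04    0.0427]
0.075 177 x [-0.0106 -0.009   0.0036] y [-0.0406  0.0428]
0.08 1895 x [0.0037 0.0159 0.0198] y [-0.0601  0.0635]
0.085 1794 x [0.0044 0.0097 0.0147] y [-0.058   0.0627]
```

View pics/w8.png

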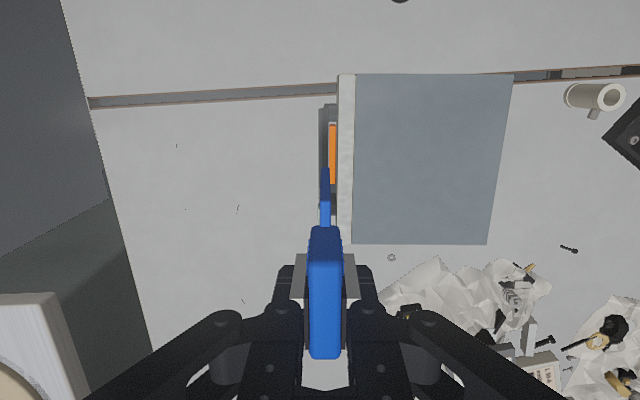

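The view shows the slot with the orange clip at (332,155), just beyond the blue plate edge at (326,190). The unit-frame origin checks out to 0.2 mm in x and about 1 mm in y.

```bash
python3 go.py .494 0.3242 .160 -3.4
```

```text
pos [0.4909 0.301  0.2005] F [ 0.4 -0.2 -0.6] t 10.3 op 0.0117
shift cm [2.34 0.21 4.05] turn deg [-0.56  0.04 -0.1 ]
```

{"method": "drive_tool", "body": {"commands": [[[1.2,0.2,0],[-0.5,0,-0.1],0],[[2.3,0.2,0],[-0.5,0,-0.1],0],[[2.3,0.2,1.5],[-0.5,0,-0.1],0],[[2.3,0.2,3],[-0.5,0,-0.1],0],[[2.3,0.2,4],[-0.5,0,-0.1],0]]}}

```text
clock: 10.72
eef_pos: [0.4936, 0.3243, 0.1592]
ee_rot: [0.728, 0.686, -0.001, -0.0]
wrist_force: [-0.2, -0.1, -1.5]
opening: 0.0119
```

{"method": "drive_tool", "body": {"commands": [[[0,0,0],[0,0,0],0],[[0,0,0],[0,0,0],0],[[0,0,0],[0,0,0],0]]}}

```text
clock: 10.97
eef_pos: [0.494, 0.3246, 0.16]
ee_rot: [0.728, 0.686, -0.0, -0.0]
wrist_force: [0.2, 0.2, -0.9]
opening: 0.0115
```

```bash
cat > rel.py <<'E'
from h import *
import sys
a=np.radians(-3.4);U=np.array([[np.cos(a),np.sin(a)],[-np.sin(a),np.cos(a)]])
pos=[]
for k in range(2):
    im,d,p=cloud('wrist'); o=arm.get_obs(); pos.append(o['eef_pos'])
cv2.imwrite('pics/%s.png'%sys.argv[1],im)
M=R.from_quat(o['ee_rot']).as_matrix()
pp=np.mean(pos,0); print('tcp unit',(U@(pp[:2]-[.4947,.3233])).round(4),'z',pp[2].round(4),'toolyaw',np.degrees(np.arctan2(M[1,1],M[0,1])).round(2),'tz',M[:,2].round(4),'F',o['wrist_force'].round(1),'op',round(o['opening'],4),'t',round(o['clock'],2))
q=p.copy(); q[...,:2]=(p[...,:2]-[.4947,.3233])@U.T
C=im.astype(int); blue=(C[...,0]>C[...,2]+50)
m=(abs(q[...,0])<.1)&(abs(q[...,1])<.08)
for lab,mm in [('blue',m&blue),('else',m&~blue&(q[...,0]<.02))]:
    Q=q[mm]; print(lab)
    for z in np.arange(.03,.22,.008):
        s=Q[(Q[:,2]>z)&(Q[:,2]<z+.008)]
        if lab=='else' and z>.09: continue
        if len(s)>5: print(z.round(3),len(s),'x',np.percentile(s[:,0],[2,50,98]).round(4),'y',np.percentile(s[:,1],[2,98]).round(4))
E
python3 rel.py w9
```

```text
tcp unit [-0.0007  0.0012] z 0.1601 toolyaw -3.39 tz [-6.e-04 -3.e-04 -1.e+00] F [ 0.2 -0.4 -0.5] op 0.0116 t 11.07
blue
0.102 25 x [-0.0029 -0.0011  0.0006] y [0.0344 0.035 ]
0.11 27 x [-0.0028 -0.0011  0.0005] y [0.0344 0.035 ]
0.118 35 x [-0.0032 -0.0011  0.0009] y [0.0341 0.035 ]
0.126 36 x [-0.0032 -0.0011  0.0009] y [0.0342 0.035 ]
0.134 41 x [-0.0031 -0.0011  0.0008] y [0.0343 0.0349]
0.142 46 x [-0.003  -0.0014  0.0007] y [0.0342 0.035 ]
0.15 58 x [-0.0029 -0.0009  0.0011] y [0.0276 0.0352]
0.158 473 x [-0.0068 -0.0011  0.0047] y [0.0195 0.0345]
0.166 264 x [-0.0077 -0.0011  0.0055] y [0.0178 0.0233]
0.174 316 x [-0.0083 -0.0015  0.0057] y [0.0159 0.0232]
0.182 437 x [-0.0081 -0.0011  0.0058] y [-0.0044  0.0232]
0.19 3154 x [-0.007  -0.0011  0.0046] y [-0.0189  0.0221]
else
0.03 115 x [-0.0078  0.0019  0.0172] y [-0.0046  0.0654]
0.038 111 x [-0.0062  0.0026  0.018 ] y [-0.0238  0.0653]
0.046 120 x [-0.0062  0.0026  0.018 ] y [0.0053 0.0654]
0.054 76 x [-0.0064  0.0037  0.0186] y [0.0328 0.0653]
0.062 159 x [-0.0059 -0.0039  0.0175] y [0.015  0.0654]
0.07 726 x [-0.0105 -0.0074  0.0105] y [-0.0117  0.0652]
0.078 3003 x [0.0039 0.0127 0.0197] y [-0.0274  0.0644]
0.086 378 x [0.0049 0.0103 0.0145] y [-0.0235  0.0634]
```

View pics/w9.png

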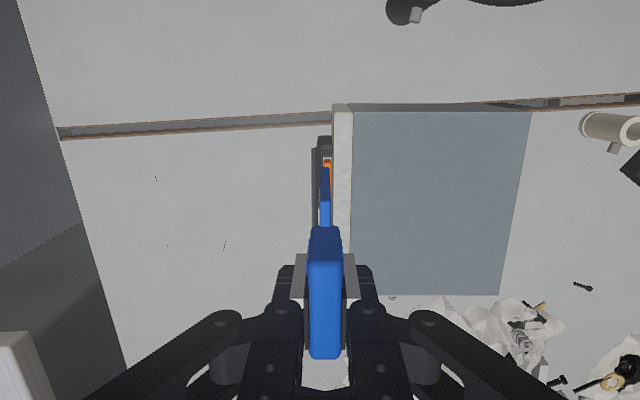

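{"method": "drive_tool", "body": {"commands": [[[-0.05,0.06,0.8],[0,0,0],0],[[-0.05,0.06,1.6],[0,0,0],0],[[-0.05,0.06,2.4],[0,0,0],0],[[-0.05,0.06,3],[0,0,0],0]], "newtons": 100}}

```text
clock: 11.4
eef_pos: [0.4942, 0.3237, 0.1287]
ee_rot: [0.728, 0.686, -0.001, -0.0]
wrist_force: [1.2, 1.0, 4.0]
opening: 0.0113
```

```bash
python3 rel.py w10
```

```text
tcp unit [-0.0003  0.0004] z 0.1285 toolyaw -3.39 tz [-1.6e-03 -9.0e-04 -1.0e+00] F [0.1 0.2 0.1] op 0.0115 t 11.5
blue
0.062 10 x [-0.0025 -0.0009  0.0008] y [0.0335 0.034 ]
0.07 23 x [-0.0026 -0.0008  0.0009] y [0.0335 0.0341]
0.078 30 x [-0.0025 -0.0008  0.0014] y [0.0332 0.0341]
0.086 32 x [-0.0024 -0.0006  0.0013] y [0.0335 0.0342]
0.094 35 x [-0.0028 -0.0008  0.0012] y [0.0334 0.0343]
0.102 44 x [-0.0027 -0.0008  0.0012] y [0.0334 0.0342]
0.11 43 x [-0.0027 -0.0008  0.0011] y [0.0335 0.0341]
0.118 56 x [-0.0026 -0.0008  0.0014] y [0.0334 0.0342]
0.126 481 x [-0.0064 -0.0008  0.0052] y [0.0178 0.0338]
0.134 257 x [-0.0074 -0.0007  0.0059] y [0.017  0.0224]
0.142 308 x [-0.0079 -0.0007  0.006 ] y [0.0161 0.0224]
0.15 433 x [-0.008  -0.0007  0.0062] y [0.0114 0.0224]
0.158 3100 x [-0.0065 -0.0007  0.0049] y [-0.0194  0.0213]
else
0.03 115 x [-0.0084  0.0031  0.018 ] y [0.0276 0.0654]
0.038 83 x [-0.0064  0.0036  0.0185] y [0.0173 0.0654]
0.046 121 x [-0.0066  0.0037  0.0192] y [0.0119 0.0654]
0.054 103 x [-0.0069  0.0037  0.0181] y [-0.0042  0.0654]
0.062 255 x [-0.0061 -0.0038  0.0171] y [0.0079 0.0653]
0.07 835 x [-0.0105 -0.0073  0.0152] y [-0.0014  0.0653]
0.078 3533 x [0.0039 0.0126 0.0197] y [-0.0145  0.0645]
0.086 407 x [0.0048 0.01   0.0145] y [-0.0095  0.0631]
```

Lower edge is at the throat with no contact force. Continuing down.

{"method": "drive_tool", "body": {"commands": [[[0.03,0.05,0.5],[0,0,0],0],[[0.03,0.05,1],[0,0,0],0],[[0.03,0.05,1.5],[0,0,0],0],[[0.03,0.05,1.8],[0,0,0],0]], "newtons": 100}}

```text
clock: 11.83
eef_pos: [0.4946, 0.3239, 0.1099]
ee_rot: [0.728, 0.686, -0.001, -0.0]
wrist_force: [0.0, 0.6, -0.4]
opening: 0.0115
```

```bash
python3 rel.py w11 | grep -v 0.1
```

```text
blue
else
0.03 98 x [-0.0083  0.0024  0.0186] y [0.0267 0.0654]
0.046 127 x [-0.0067  0.0037  0.0192] y [0.     0.0654]
0.054 129 x [-0.0067  0.0037  0.0184] y [0.0406 0.0654]
0.062 305 x [-0.006  -0.0039  0.0181] y [0.0101 0.0654]
0.078 3853 x [0.0039 0.0127 0.0197] y [-0.0065  0.0647]
```

{"method": "drive_tool", "body": {"commands": [[[0,0,0.3],[0,0,0],0],[[0,0,0.6],[0,0,0],0],[[0,0,0.9],[0,0,0],0]], "newtons": 120}}

```text
clock: 12.18
eef_pos: [0.4951, 0.324, 0.1017]
ee_rot: [0.728, 0.686, -0.001, -0.0]
wrist_force: [-1.0, -0.3, 7.2]
opening: 0.0114
```

{"method": "drive_tool", "body": {"commands": [[[0,0,0.2],[0,0,0],0],[[0,0,0.3],[0,0,0],0]]}}

```text
clock: 12.35
eef_pos: [0.4951, 0.3241, 0.0992]
ee_rot: [0.728, 0.686, -0.0, -0.0]
wrist_force: [-1.7, 0.4, 8.4]
opening: 0.011
```

```bash
python3 rel.py w12
```

```text
tcp unit [0.0004 0.0009] z 0.0992 toolyaw -3.38 tz [-5.e-04 -5.e-04 -1.e+00] F [-2.1 -2.   7. ] op 0.0112 t 12.45
blue
0.062 34 x [-0.0021 -0.0003  0.0015] y [0.0339 0.0346]
0.07 43 x [-0.002  0.     0.002] y [0.0338 0.0346]
0.078 42 x [-0.0019  0.      0.0019] y [0.0338 0.0346]
0.086 49 x [-0.0018  0.      0.0018] y [0.0338 0.0346]
0.094 410 x [-0.0048  0.      0.0052] y [0.0216 0.0344]
0.102 252 x [-0.007  -0.0004  0.0067] y [0.0167 0.0228]
0.11 285 x [-0.0071  0.      0.0068] y [0.017  0.0227]
0.118 368 x [-0.0073  0.      0.007 ] y [0.0135 0.0227]
0.126 3232 x [-0.0057  0.      0.0055] y [-0.019   0.0223]
0.134 12 x [0.0055 0.0055 0.0056] y [-0.0103  0.0025]
else
0.03 136 x [-0.0068  0.0037  0.0187] y [0.0113 0.0654]
0.038 112 x [-0.0063  0.0035  0.0189] y [0.0004 0.0654]
0.046 134 x [-0.0067  0.0037  0.0188] y [0.0407 0.0653]
0.054 176 x [-0.0064  0.0029  0.0185] y [0.0279 0.0654]
0.062 384 x [-0.0061 -0.004   0.0178] y [0.0116 0.0654]
0.07 943 x [-0.0104 -0.0074  0.016 ] y [0.0012 0.0653]
0.078 4074 x [0.004  0.0125 0.0197] y [-0.0051  0.0648]
0.086 477 x [-0.0023  0.0098  0.0144] y [0.0027 0.0629]
```

Pressing against the spring (7–8 N). I continue until the hard stop shows.

{"method": "drive_tool", "body": {"commands": [[[0,0,0.15],[0,0,0],0],[[0,0,0.3],[0,0,0],0],[[0,0,0.3],[0,0,0],0]]}}

```text
clock: 12.7
eef_pos: [0.4955, 0.3242, 0.0987]
ee_rot: [0.728, 0.686, 0.0, 0.0]
wrist_force: [-4.7, -3.7, 20.1]
opening: 0.0115
```

{"method": "drive_tool", "body": {"commands": [[[0,0,0.1],[0,0,0],0],[[0,0,0.1],[0,0,0],0],[[0,0,0.1],[0,0,0],0],[[0,0,0.1],[0,0,0],0]]}}

```text
clock: 13.03
eef_pos: [0.4953, 0.3242, 0.0988]
ee_rot: [0.728, 0.686, 0.0, 0.0]
wrist_force: [-3.7, -1.8, 11.4]
opening: 0.0118
```

```bash
python3 rel.py w13; python3 - <<'E'
from h import *
im,d,p=cloud('scene'); cv2.imwrite('pics/s13.png',cv2.resize(im[100:240,190:350],None,fx=5,fy=4.2,interpolation=cv2.INTER_CUBIC))
for c in ['scene','wrist']:
  for t in ['holder','holder_grip','slot','cabinet']:
    print(c,t,[(np.round(r['xyz'],4),round(r['conf'],2)) for r in arm.pinpoint(c,t)[:1]])
z=np.load('w5.npz')
im,d,p=cloud('wrist')
def top(q,c):
    m=(q[...,2]>c-.01)
q=p[(im[...,0].astype(int)>im[...,2].astype(int)+50)&(p[...,2]>.12)]
print('grip top z',np.percentile(q[:,2],[50,80,95]).round(4))
q0=z['p'];i0=z['im'].astype(int); q0=q0[(i0[...,0]>i0[...,2]+50)&(q0[...,2]>.09)&(q0[...,2]<.11)]; print('initially',np.percentile(q0[:,2],[50,80,95]).round(4))
E
```

```text
tcp unit [0.0006 0.0009] z 0.0988 toolyaw -3.36 tz [ 1.1e-03 -3.0e-04 -1.0e+00] F [-4.3 -2.3 11.3] op 0.011 t 13.13
blue
0.062 35 x [-0.0018  0.0002  0.0018] y [0.034  0.0346]
0.07 36 x [-0.0018  0.0002  0.0019] y [0.0339 0.0346]
0.078 45 x [-0.0017  0.0002  0.0021] y [0.034  0.0348]
0.086 51 x [-0.002   0.0002  0.002 ] y [0.0339 0.0348]
0.094 414 x [-0.005   0.0002  0.005 ] y [0.0217 0.0344]
0.102 254 x [-0.007  -0.0002  0.0068] y [0.0172 0.0229]
0.11 293 x [-0.007  -0.0002  0.0069] y [0.0168 0.0229]
0.118 357 x [-0.0071  0.0002  0.0071] y [0.0132 0.0228]
0.126 3241 x [-0.0056  0.0002  0.0057] y [-0.0189  0.0223]
0.134 10 x [0.0056 0.0057 0.0057] y [-0.0099  0.0006]
else
0.03 137 x [-0.0082  0.0037  0.0194] y [0.0256 0.0654]
0.038 112 x [-0.0066  0.0023  0.0183] y [0.0228 0.0654]
0.046 157 x [-0.0063  0.0037  0.0195] y [0.0093 0.0654]
0.054 147 x [-0.0065  0.0034  0.0185] y [0.0062 0.0654]
0.062 375 x [-0.006  -0.0039  0.0181] y [0.0113 0.0653]
0.07 980 x [-0.0104 -0.0072  0.0158] y [0.0025 0.0653]
0.078 4095 x [0.004  0.0125 0.0197] y [-0.0045  0.0648]
0.086 457 x [-0.0025  0.01    0.0144] y [-0.048   0.0635]
scene holder [(array([0.4912, 0.3239, 0.0369]), 0.4)]
scene holder_grip [(array([0.4942, 0.3222, 0.1109]), 0.59)]
scene slot [(array([0.4969, 0.3234, 0.0346]), 0.7)]
scene cabinet [(array([0.4935, 0.3254, 0.0014]), 0.86)]
wrist holder [(array([0.4979, 0.3255, 0.0417]), 0.65)]
wrist holder_grip []
wrist slot [(array([0.4975, 0.3238, 0.0381]), 0.78)]
wrist cabinet [(array([0.4931, 0.3248, 0.0049]), 0.88)]
grip top z [0.1301 0.1307 0.1312]
initially [0.1001 0.1008 0.1014]
```

View pics/s13.png

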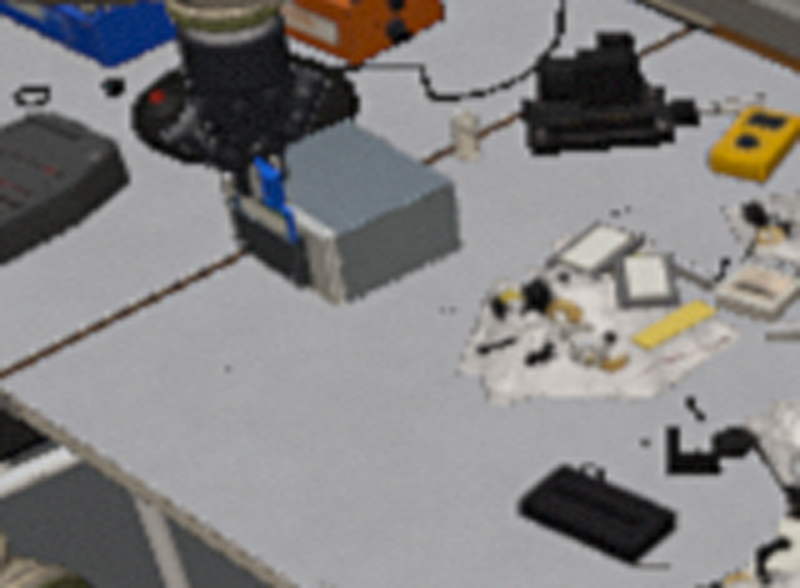

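View pics/w13.png

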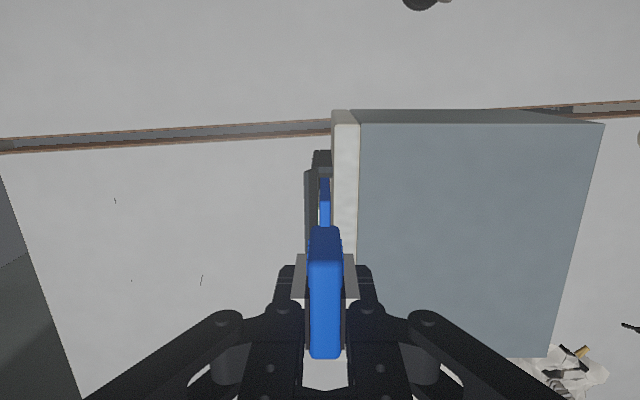

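The grip top rose exactly 30.0 mm from its starting height, so the lower edge is at 36.0 mm, which is home. I press a little more firmly and then hand in.

{"method": "drive_tool", "body": {"commands": [[[0,0,0.2],[0,0,0],0],[[0,0,0.2],[0,0,0],0],[[0,0,0.2],[0,0,0],0],[[0,0,0.2],[0,0,0],0],[[0,0,0.2],[0,0,0],0]]}}

```text
clock: 14.05
eef_pos: [0.4954, 0.3242, 0.0987]
ee_rot: [0.727, 0.686, 0.001, 0.001]
wrist_force: [-5.6, -4.0, 16.3]
opening: 0.0111
```

```bash
python3 rel.py w14 | head -5; python3 - <<'E'
from h import *
obs(); arm.hand_in()
E
```

```text
tcp unit [0.0006 0.001 ] z 0.0987 toolyaw -3.35 tz [ 2.e-03 -1.e-04 -1.e+00] F [-4.7 -4.3 16.6] op 0.0112 t 14.15
blue
0.054 7 x [-0.0022 -0.0007  0.0019] y [0.0338 0.0344]
0.062 36 x [-0.0019  0.0001  0.0019] y [0.034  0.0345]
0.07 35 x [-0.0017  0.0003  0.0023] y [0.0337 0.0347]
clock 14.15
joints [ 3.8220e-01  5.8500e-01  1.4511e+00 -1.0000e-03  1.1036e+00  4.4110e-01]
eef_pos [0.4954 0.3242 0.0987]
ee_rot [7.275e-01 6.861e-01 7.000e-04 7.000e-04]
wrist_force [-4.6891 -4.3098 16.6111]
opening 0.0112
the job is handed in; nothing more can be done
```

I pushed the drawer shut against its stop, lifted the holder out of its stand, and pushed it into the slot, label out, until it hit the stops. I handed in at 14.2 s of the 56 s allowed, with the arm still pressing down at about 16 N. The grip is set to 120 N.

**Last checks:**
- **Height:** the grip top is 30.0 mm higher than it was in the stand, which puts the lower edge at 36.0 mm, on its stops.
- **Fit:** the holder is about 0.2 mm off centre across the slot and 1 mm along it. Its tilt is about 0.1° and its yaw matches the unit.
- **Drawer:** the white front measured where it should be when shut. I did not push or pull it again to check.
- **Disagreement:** the networks' `pinpoint` estimates differed from this by up to about 6 mm (lower edge 36.9 and 41.7 mm). I relied on the depth measurement and the rise in force at the stop.
- **Other things on the bench:** I kept clear of the tape, post, sleeve and box. I did not measure their positions again at the end.

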